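Load the inspection slide, free its locking pin and run it under the magnifier

TASK

While the sliding tray is still pinned, stand every brass lock cylinder upright on its floor and press both hinged clear covers down until their catches hold them shut. Then draw the blue-headed locking pin out of its bore, hang it by its collar in the side notch of the yellow bracket, and only then slide the tray by its red handle to the far stop under the magnifier. Do not bump the magnifier, and leave the window key, spindle, packer and bead sample where they are.

Things in the scene. Friction and masses are not known exactly. Their poses are not given: they have to be found in the camera images.
- stand: Fixed grey bed plate, 110 mm (x) by 585 mm (y, from -265 to +320) by 12 mm high, yaw within 0.1 of the world's. Origin on the counter, z up; 'bed' positions are in this frame, mm. The tray slides along its y; yellow parking bracket at its +y end, magnifier at its -y end.
- notch (a point): Where the pin's origin goes when parked: on the yellow bracket's upper face, bed (-30, 282), 50 mm above the counter. The notch is a slot 11 mm wide along bed y, open above, below and towards -y (the tray); mouth 20 mm to the -y side of this point, blind end 5.5 mm to +y. Plate 8 mm thick, 35 mm wide. The shank enters sideways from -y; the collar rests on the plate.
- pin: Steel locking pin with blue head, 50 g. Origin: centre of the collar's underside, z up to the head. Below it a shank 8 mm diameter, 36 mm long; above it the collar 22 mm diameter, 4 mm thick, then the blue head, 16 mm diameter, from 4 to 30 mm. At the start it stands in the bore, collar on the boss, and locks the tray; it must rise over 36 mm to clear the bore.
- bore (a point): Mouth of the pin bore, on top of the dark boss (30 x 30 mm, top 40 mm above the counter) that sits on the tray at tray (-30, 120) mm; at the start it is at bed (-30, 200). Moves with the tray. The bore is 10 mm wide and goes on through the bed plate.
- tray (a joint): Travel of the tray along bed -y, in m: 0 at the loading end (start), 0.17 at the far stop under the magnifier. About 3 N of friction, stays where it is left; locked near 0 while the pin is in.
- tray_floor (a point): Centre of the tray floor, 22 mm above the counter, axes as the stand; moves with the tray, at bed (0, 80) at the start. 'Tray' positions are from here. Flat floor: x -50 to +49, y -89 to +89 mm, rim 8 mm high (30 mm at +x). Two cylinders fit under each cover, e.g. at x = 15 and -28, y = +-42.5. Catch posts 20 mm wide, tops 62 mm above the counter, at x = -60 to -73, y = +-42.5.
- handle_top (a point): Middle of the top of the red upright handle on the tray, at tray (30, 120) mm, 78 mm above the counter: post 16 mm diameter from 22 to 66 mm, cap 20 mm diameter from 66 to 78 mm above the counter. 60 mm beside the pin.
- cover_left (a joint): Angle of the left (+y) clear cover with orange edges: 0 shut and level; about 1.7 at the start (upright, leaning back to +x), stop at 1.8. Light friction hinge; swung towards -x from behind it comes down and rests at about 0.08 on its spring catch. Pressed down with 5 to 10 N near the front edge it snaps to 0 and is held there.
- cover_left_hinge (a point): Middle of the left cover's hinge axis, along bed y at tray (62, 42.5) mm, 52.5 mm above the counter. The cover is a plate 114 mm from hinge to front edge, 80 mm wide, 5 mm thick (2.5 either side of the axis plane). Shut, it reaches from the hinge towards -x.
- cover_left_front (a point): Middle of the front edge (farthest from the hinge, orange) of the left cover.
- cover_right (a joint): Angle of the right (-y) cover; same as the left.
- cover_right_hinge (a point): Middle of the right cover's hinge axis, at tray (62, -42.5) mm, 52.5 mm above the counter; cover as the left one.
- cover_right_front (a point): Middle of the front edge of the right cover.
- magnifier: Magnifier on a jointed grey arm, fixed to the stand; same origin as the stand. Round lens, 114 mm over its rim, centred over bed (30, -130), underside 187 and top 201 mm above the counter; its arm rises at bed (45 to 55, -250) and is 225 mm high. Not to be bumped.
- cyl0: Round brass lock cylinder, 32 mm diameter, 24 mm high, 120 g, standing upright on the counter with its keyway up. Origin at the centre of its underside, z up. Two to four of these are present; absent ones read None.
- cyl1: Round brass lock cylinder, 32 mm diameter, 24 mm high, 120 g, standing upright on the counter with its keyway up. Origin at the centre of its underside, z up. Two to four of these are present; absent ones read None.
- cyl2: Round brass lock cylinder, 32 mm diameter, 24 mm high, 120 g, standing upright on the counter with its keyway up. Origin at the centre of its underside, z up. Two to four of these are present; absent ones read None.
- cyl3: Round brass lock cylinder, 32 mm diameter, 24 mm high, 120 g, standing upright on the counter with its keyway up. Origin at the centre of its underside, z up. Two to four of these are present; absent ones read None.
- window_key: Silver window key lying on the counter, 77 mm long, 6 mm thick. Leave alone. Origin under the centre of its round head.
- spindle: Black square handle spindle, 8 x 90 x 8 mm, lying on the counter behind the stand. Leave alone. Origin at the centre of its underside.
- packer: White plastic hinge packer, 75 x 32 x 6 mm, flat on the counter. Leave alone. Origin at the centre of its underside.
- bead_sample: Clear acrylic glazing bead sample, 110 mm long, 18 mm high, behind the stand. Leave alone. Origin at the centre of its underside.

How it is judged:
On the way, in this order (a step that is already met when the one before it is completed fails the run):
1. with the tray still pinned, all the lock cylinders stand upright on the tray floor and both covers are snapped shut (x of cyl0 in the frame of tray_floor between -0.048 and 0.048 m and y of cyl0 in the frame of tray_floor between -0.088 and 0.088 m and z of cyl0 in the frame of tray_floor between -0.004 and 0.006 m and angle between each of cyl0, cyl1, cyl2, cyl3's own z axis and vertical below 0.2 rad and x of cyl1 in the frame of tray_floor between -0.048 and 0.048 m and y of cyl1 in the frame of tray_floor between -0.088 and 0.088 m and z of cyl1 in the frame of tray_floor between -0.004 and 0.006 m and x of cyl2 in the frame of tray_floor between -0.048 and 0.048 m and y of cyl2 in the frame of tray_floor between -0.088 and 0.088 m and z of cyl2 in the frame of tray_floor between -0.004 and 0.006 m and x of cyl3 in the frame of tray_floor between -0.048 and 0.048 m and y of cyl3 in the frame of tray_floor between -0.088 and 0.088 m and z of cyl3 in the frame of tray_floor between -0.004 and 0.006 m and value of joint each of cover_left, cover_right below 0.035 rad and distance between pin and bore below 0.006 m), for 0.3 s.
2. the pin hangs parked in the notch while the tray is still at the loading end (x of pin in the frame of notch between -0.006 and 0.006 m and y of pin in the frame of notch between -0.016 and 0.01 m and z of pin in the frame of notch between -0.004 and 0.004 m and angle between pin's own z axis and vertical below 0.2 rad and value of joint tray below 0.03 m), for 0.3 s.
At the end, for the whole second after the job is handed in: Tray within 10 mm of its far stop, both covers shut (below 0.035 rad), every cylinder upright (0.2 rad) on the tray floor, the pin hanging upright in the notch (within 4 mm in height, 6 mm across and 10 to 16 mm along the slot of its place), all at rest (x of cyl0 in the frame of tray_floor between -0.048 and 0.048 m and y of cyl0 in the frame of tray_floor between -0.088 and 0.088 m and z of cyl0 in the frame of tray_floor between -0.004 and 0.006 m and angle between each of cyl0, cyl1, cyl2, cyl3, pin's own z axis and vertical below 0.2 rad and x of cyl1 in the frame of tray_floor between -0.048 and 0.048 m and y of cyl1 in the frame of tray_floor between -0.088 and 0.088 m and z of cyl1 in the frame of tray_floor between -0.004 and 0.006 m and x of cyl2 in the frame of tray_floor between -0.048 and 0.048 m and y of cyl2 in the frame of tray_floor between -0.088 and 0.088 m and z of cyl2 in the frame of tray_floor between -0.004 and 0.006 m and x of cyl3 in the frame of tray_floor between -0.048 and 0.048 m and y of cyl3 in the frame of tray_floor between -0.088 and 0.088 m and z of cyl3 in the frame of tray_floor between -0.004 and 0.006 m and value of joint each of cover_left, cover_right below 0.035 rad and x of pin in the frame of notch between -0.006 and 0.006 m and y of pin in the frame of notch between -0.016 and 0.01 m and z of pin in the frame of notch between -0.004 and 0.004 m and value of joint tray above 0.16 m and velocity of joint tray below 0.01 m/s and linear speed of each of pin, cyl0, cyl1, cyl2, cyl3 below 0.02 m/s); the robot touches nothing.
It fails at once if the silver window key is moved more than 30 mm (distance of window_key from where it was at the start of the episode above 0.03 m).
It fails at once if the black spindle is moved more than 30 mm (distance of spindle from where it was at the start of the episode above 0.03 m).
It fails at once if the white hinge packer is moved more than 30 mm (distance of packer from where it was at the start of the episode above 0.03 m).
It fails at once if the clear bead sample is moved more than 30 mm (distance of bead_sample from where it was at the start of the episode above 0.03 m).
It fails at once if the magnifier is bumped (over 5 N) (contact force between any of the arm, the fingers and magnifier above 5 N).
Of cyl0, cyl1, cyl2, cyl3 only 2 to 4 are there at a start; the rules pass over those that are not, and their reading is None.
At some moment in a run one of cyl0, cyl1, cyl2, cyl3 may be knocked a few centimetres aside while the robot is not near it.
It also fails if it takes over 210 s, if anything falls off the work surface, if the arm or the gripper's body presses on something with over 40 N, if the wrist force passes 120 N, or if a joint passes its speed limit or range.

ROBOT

A 7-joint arm with a two-finger parallel gripper is mounted at the origin on the work surface. World frame = base frame: x ahead of the robot, y to its left, z up, the work surface at z = 0. Lengths are in m, angles in rad, forces in N, time in s.
With the tool pointing down it reaches from about 0.4 to 0.75 m from the base axis. Payload 19.5 kg.
Tool frame: the origin (TCP) lies between the finger pads; the fingertips stand 8 mm ahead of it and the grasp point (between the pads) lies 11 mm behind it; z points along the fingers, y is the line along which they close (so a half turn about z gives the same grasp; the last joint's range is limited). The gripper opens to 85 mm and grips with 20 to 120 N. Pads are 22 mm wide; open, the fingers measure 114 mm over their backs; the gripper's body (76 mm by 85 mm) begins 54 mm behind the grasp point. The pads swing forward as they close: fully open they stand 13 mm farther back than shut.
Start: joints at [1.239, 0.707, -0.028, 1.485, 0.022, 0.951, -0.075], TCP at [0.164, -0.551, 0.239] pointing down, gripper open.
Joint ranges: [-2.71, 2.71], [-0.32, 2.16], [-1.57, 1.52], [0, 2.45], [-1.46, 4.6], [0, 2.02], [-2.83, 2.83]. Speed limits (rad/s): [1.89, 1.89, 2.57, 2.57, 3.01, 3.01, 3.01].

INTERFACE

Orientations are given as a rotation vector (axis times angle).
In Python, from station import ctrl gives the robot as it stands.
- The arm moves only by the tool jog_arm, never from a script. Its argument "increments" is one flat list of numbers, 6 for each row, row after row: the shift along the world's x, y, z scaled (see below), then the turn, a rotation vector about the world's x, y, z scaled (see below). A call has 1 to 20 rows; each row shifts and turns the commanded pose from where the row before left it; what a row does not reach is not made up. The controller multiplies each number of a shift by 0.15 m and each number of a turn by pi rad. A row lasts 1/8 s, in which the tool goes at most 62.5 mm and 10.7 degrees, less where a joint would pass 70% of its speed; a pose out of reach is approached as far as the arm can. A call with a number of a shift or a turn outside -1 to 1 is refused whole. A call with a gripper value outside its range is refused whole. "gripper" is the opening, from -1 (shut) to 1 (fully open), set as the call begins (left out, the last holds). The fingers move at their own pace and stop on an object; "squeeze" is the grip in N (left out, the last holds). Time passes only in rows, so rows that do not move let the fingers close. It gives the time, the measured TCP pose, the force, the opening and the grip force at its end, in the units of the state.
- ctrl.read_state(): the state, without advancing time (a new reading comes with each control period).
- ctrl.grab_frame(name): name is "side" or "top"; returns the picture (384x512x3 uint8, blue, green, red); there is no depth.
- ctrl.camera_model(name): a dict with "intrinsics" (3x3 intrinsics, pixels), "distortion" ([k1, k2, p1, p2, k3] as OpenCV has them; the pictures are not rectified), "R" (3x3) and "t" (3): a world point X has camera coordinates R X + t. Camera axes: x right, y down, z forward; pixel columns grow to the right and rows downward; lengths in m; the calibration is good to about 2 mm. A picture is of the moment at which its call begins. camera_model takes no time and is no camera call.
- ctrl.close_job(): hands the job in; it is judged then, once.
Trained networks look in the newest picture that a camera, given by its name, has taken for a name from the list of things; names that differ only in an ending like _2 or _b are one class to them, and where a whole thing is asked for, a point or a joint stands for the part that bears it (a point fixed in the world has none). Each returns a list of dicts, best first, with "conf" (0 to 1); they miss things now and then, are a little off and sometimes report something else, mostly with a low value. They report only what shows in the picture. A call takes as long as a camera call.
- ctrl.silhouettes(camera, query): "pixels" (384x512 bool, what is visible of it).
- ctrl.pinpoint(camera, query): "at" ([x, y, z] in m, in world coordinates, good to about 4 mm: a listed point, or the origin of a listed thing).
The state is a dict: "t": time; "qpos": joint angles; "dq": joint speeds; "tau": joint torques, N m; "eef_pos": TCP position; "orientation": TCP orientation; "contact_force": force on the tool from outside, world axes, zero at the start; "wrist_torque": the same for the moment, N m; "grip_width": finger opening in m; "gripper_force": force on a finger pad.
Only numpy, scipy, OpenCV 4.12 (cv2) and the standard library are available. Lean on these libraries where they do the work, as an engineer would, in place of code of your own. Each camera call takes 0.05 s, during which the arm holds its last target. There are 200 camera calls.

## Working session

There is one attempt and no reset: what is moved stays moved. The work goes in short steps, Python scripts to look and compute and a tool call to move; the robot and the scene stay as the last step left them, time stands still between calls to the robot, and variables do not carry over. Pictures are saved under pics/ and viewed, at most 14 in all, crops included, and the job is handed in when it is done.

Besides the shell and the picture viewer there is one more tool, called after ">>>" as name(argument=value, ...) on one line, values as JSON. jog_arm: Moves the arm, as the interface text tells. Shifts and turns lie within -1 to 1; 1 stands for 0.15 m of shift or pi rad of turn. Its arguments: {"type":"object","properties":{"increments":{"type":"array"},"gripper":{"type":"number"},"squeeze":{"type":"number"}},"required":["increments"]}

```bash
mkdir -p pics
python3 - <<'E'
from station import ctrl
import cv2,numpy as np
for c in("top","side"):
    cv2.imwrite(f"pics/{c}0.png",ctrl.grab_frame(c))
    m=ctrl.camera_model(c);print(c,np.round(-np.array(m["R"]).T@m["t"],3))
    for q in["cyl0","pin","bore","handle_top","tray_floor","notch","stand","cover_left_hinge","cover_right_hinge","cover_left_front","cover_right_front","window_key","spindle","packer","bead_sample","magnifier"]:
        print(q,[(np.round(d["at"],3).tolist(),round(d["conf"],2)) for d in ctrl.pinpoint(c,q)][:5])
s=ctrl.read_state();print(s["t"],s["eef_pos"],s["orientation"])
E
```

```text
top [0.445 0.006 1.411]
cyl0 [([0.402, 0.302, -0.003], 0.64), ([0.405, -0.106, -0.0], 0.63), ([0.416, -0.319, -0.001], 0.59)]
pin [([0.532, 0.167, 0.04], 0.41), ([0.761, 0.007, 0.004], 0.4), ([0.529, 0.459, 0.001], 0.38)]
bore [([0.535, 0.169, 0.043], 0.93), ([0.627, 0.008, 0.051], 0.67)]
handle_top [([0.599, 0.172, 0.075], 0.83), ([0.403, 0.302, -0.001], 0.63)]
tray_floor [([0.564, 0.049, 0.022], 0.83)]
notch [([0.534, 0.251, 0.047], 0.78), ([0.644, 0.004, 0.162], 0.59)]
stand [([0.565, -0.029, -0.006], 0.83), ([0.407, -0.106, 0.001], 0.69)]
cover_left_hinge [([0.621, 0.093, 0.052], 0.56)]
cover_right_hinge [([0.626, 0.006, 0.055], 0.92)]
cover_left_front [([0.649, 0.096, 0.166], 0.96)]
cover_right_front [([0.646, 0.004, 0.162], 0.94), ([0.649, 0.091, 0.164], 0.38)]
window_key [([0.49, -0.422, -0.007], 0.63)]
spindle [([0.731, 0.235, -0.0], 0.39)]
packer [([0.531, 0.456, 0.002], 0.62), ([0.601, 0.172, 0.075], 0.23)]
bead_sample [([0.417, -0.317, -0.0], 0.69), ([0.76, 0.011, 0.006], 0.62)]
magnifier [([0.417, -0.323, 0.002], 0.42), ([0.727, 0.236, 0.002], 0.41)]
side [0.017 0.854 0.9
[... 410 characters left out ...]
_hinge [([0.627, 0.09, 0.049], 0.91), ([0.56, -0.033, -0.002], 0.66)]
cover_right_hinge [([0.62, 0.008, 0.06], 0.92), ([0.564, -0.031, 0.001], 0.67), ([0.494, -0.417, -0.006], 0.52)]
cover_left_front [([0.647, 0.091, 0.164], 0.79), ([0.408, 0.296, -0.001], 0.39)]
cover_right_front [([0.638, 0.006, 0.163], 0.69)]
window_key [([0.49, -0.419, -0.004], 0.42)]
spindle [([0.734, 0.238, 0.0], 0.51)]
packer [([0.53, 0.45, -0.002], 0.95), ([0.407, 0.297, 0.001], 0.65), ([0.535, 0.256, 0.055], 0.63), ([0.623, 0.092, 0.048], 0.52)]
bead_sample [([0.765, 0.011, -0.0], 0.7)]
magnifier [([0.533, 0.172, 0.04], 0.5)]
1.7 [ 0.16429205 -0.55100923  0.23926853] [-3.10857987e+00 -4.53549216e-01 -1.30508479e-05]
```

View pics/top0.png

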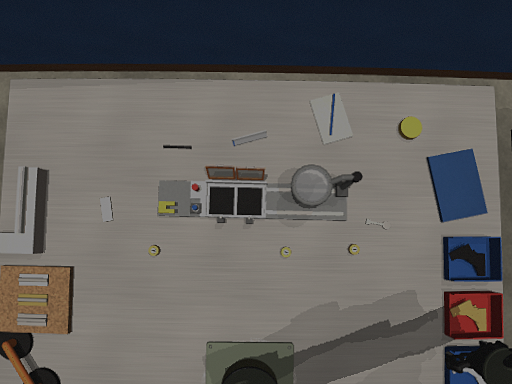

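View pics/side0.png

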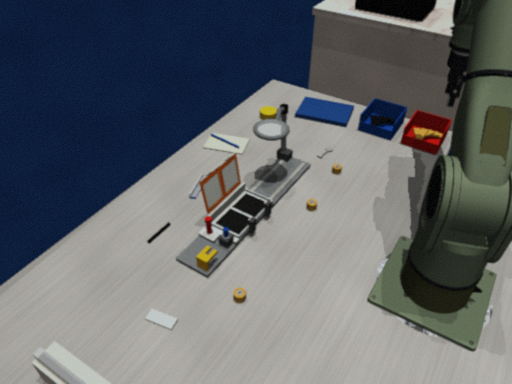

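Top: cylinders at px (154,250), (286,252), (354,249), so there are three. Tray and pin are at the left end of the stand, px (195,207). Side view agrees: both covers open, pin in the bore.

```bash
cat > fit.py <<'E'
import numpy as np
from scipy.optimize import least_squares
B=np.array([[-30,200],[30,200],[0,80],[-30,282],[0,0],[62,122.5],[62,37.5]])/1e3
W=np.array([[.535,.1685],[.5965,.171],[.5645,.0505],[.535,.253],[.5625,-.030],[.624,.0915],[.623,.007]])
def T(p,b): 
    c,s=np.cos(p[2]),np.sin(p[2]); return np.asarray(b)@np.array([[c,s],[-s,c]])+p[:2]
p=least_squares(lambda p:(T(p,B)-W).ravel(),[.56,-.03,0],loss="soft_l1",f_scale=.003).x
if __name__=="__main__":
    print(p,np.round((T(p,B)-W)*1e3,1).tolist())
    for n,b in dict(L1=(15,122.5),L2=(-28,122.5),R=(0,37.5),pin=(-30,200),notch=(-30,282),handle=(30,200),lf=(-40,122.5),rf=(-40,37.5)).items(): print(n,np.round(T(p,np.array(b)/1e3),4))
E
python3 fit.py
```

```text
[ 0.56210974 -0.02985592 -0.0127419 ] [[-0.3, 2.0], [-1.8, -1.3], [-1.4, -0.4], [0.7, -0.5], [-0.4, 0.1], [1.7, 0.3], [1.6, -0.1]]
L1 [0.5787 0.0924]
L2 [0.5357 0.093 ]
R [0.5626 0.0076]
pin [0.5347 0.1705]
notch [0.5357 0.2525]
handle [0.5947 0.1697]
lf [0.5237 0.0931]
rf [0.5226 0.0082]
```

>>> jog_arm(increments=[0.3,0.2,0,0,0,-0.05,0.3,0.2,0,0,0,-0.04,0.3,0.2,0,0,0,0,0.3,0.2,0,0,0,0,0.3,0.2,0,0,0,0,0.1755,0.3,0,0,0,0,0,0.26,-0.2,0,0,0,0,0,-0.3,0,0,0,0,0,0,0,0,0], gripper=1, squeeze=40)

```text
t: 2.82
eef_pos: [0.4149, -0.3163, 0.1628]
orientation: [-3.139, -0.012, 0.005]
contact_force: [0.4, -0.2, 1.4]
grip_width: 0.0853
gripper_force: 0.0
```

>>> jog_arm(increments=[0,0,-0.33,0,0,-0.0065,0,0,-0.33,0,0,0,0,0,-0.25,0,0,0,0,0,-0.08,0,0,0])

```text
t: 3.32
eef_pos: [0.4156, -0.3175, 0.0155]
orientation: [-3.141, 0.022, 0.001]
contact_force: [0.8, -0.3, 0.5]
grip_width: 0.0854
gripper_force: 0.0
```

>>> jog_arm(increments=[0,0,0,0,0,0,0,0,0,0,0,0,0,0,0,0,0,0,0,0,0,0,0,0,0,0,0,0,0,0,0,0,0,0,0,0], gripper=-1)

```text
t: 4.08
eef_pos: [0.4161, -0.3173, 0.0171]
orientation: [3.141, -0.021, 0.002]
contact_force: [-1.3, 1.6, 16.1]
grip_width: 0.0305
gripper_force: 38.3
```

>>> jog_arm(increments=[0,0,0.3,0,0,0,0,0,0.3,0,0,0,0,0.3,0.3,0,0,0,0,0.3,0,0,0,0,0,0.3,0,0,0,0,0,0.3,0,0,0,0,0,0.3,0,0,0,0,0,0.3,0,0,0,0,0.2,0.3,0,0,0,0,0.3,0.067,0,0,0,0,0.3,0,0,0,0,0,0.177,0,0,0,0,0,0,0,0,0,0,0])

```text
t: 5.7
eef_pos: [0.5631, 0.0073, 0.1501]
orientation: [-3.141, 0.021, -0.001]
contact_force: [-0.4, -0.1, -1.9]
grip_width: 0.0303
gripper_force: 40.9
```

>>> jog_arm(increments=[0,0,-0.3,0,0,0,0,0,-0.28,0,0,0,0,0,-0.1,0,0,0,0,0,-0.04,0,0,0,0,0,-0.01,0,0,0,0,0,0,0,0,0])

```text
t: 6.45
eef_pos: [0.5626, 0.0073, 0.0414]
orientation: [-3.141, 0.021, -0.002]
contact_force: [-1.2, 0.3, -1.4]
grip_width: 0.0297
gripper_force: 40.9
```

>>> jog_arm(increments=[0,0,-0.01,0,0,0,0,0,-0.007,0,0,0,0,0,0,0,0,0])

```text
t: 6.82
eef_pos: [0.5625, 0.0073, 0.0391]
orientation: [-3.141, 0.021, -0.002]
contact_force: [-4.4, -0.1, 20.5]
grip_width: 0.0304
gripper_force: 43.0
```

Run:
```python
from station import ctrl
import cv2,numpy as np
f=ctrl.grab_frame("side")
cv2.imwrite("pics/s1.png",cv2.resize(f[130:270,160:350],None,fx=4,fy=4,interpolation=2))
```

```text
(no output)
```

View pics/s1.png

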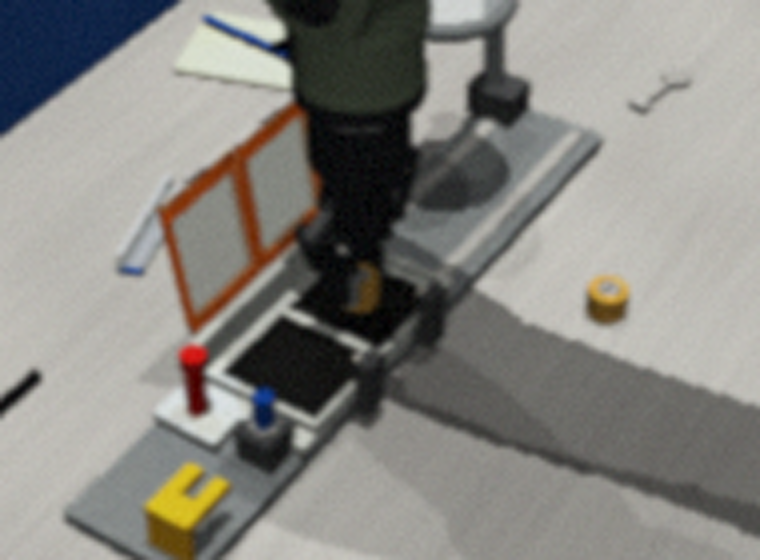

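Cylinder is in the tray at crop px (360,290), looking upright between the fingers. Contact is felt, so I release.

>>> jog_arm(increments=[0,0,0,0,0,0,0,0,0,0,0,0,0,0,0,0,0,0,0,0,0.2,0,0,0,0,0,0.3,0,0,0,0,0,0.3,0,0,0,-0.3,0,0,0,0,0,-0.3,0,0,0,0,0,-0.3,-0.15,0,0,0,0,-0.14,-0.3,0,0,0,0,0,-0.31,-0.1,0,0,0], gripper=0.4)

```text
t: 8.25
eef_pos: [0.4056, -0.1077, 0.1435]
orientation: [-3.141, 0.02, -0.002]
contact_force: [1.1, 0.2, -0.2]
grip_width: 0.0598
gripper_force: 0.0
```

```bash
cat > look.py <<'E'
from station import ctrl
import sys,numpy as np
from fit import p
def main(qs):
    c,s=np.cos(p[2]),np.sin(p[2])
    for cam in("top","side"):
        ctrl.grab_frame(cam)
        for q in qs:
            for d in ctrl.pinpoint(cam,q)[:5]:
                a=np.array(d["at"]); b=np.array([[c,s],[-s,c]])@(a[:2]-p[:2])
                print(cam,q,np.round(a,3),"tray",np.round(b*1e3-[0,80]),round(d["conf"],2))
main(sys.argv[1:])
E
python3 look.py cyl0
```

```text
top cyl0 [ 0.406  0.3   -0.004] tray [-160.  248.] 0.53
top cyl0 [0.565 0.004 0.021] tray [  3. -46.] 0.47
side cyl0 [ 0.407  0.3   -0.001] tray [-159.  248.] 0.66
side cyl0 [ 0.405 -0.104 -0.003] tray [-157. -156.] 0.66
side cyl0 [0.56  0.009 0.024] tray [ -2. -41.] 0.59
```

>>> jog_arm(increments=[0,0.015,-0.33,0,0,0,0,0,-0.33,0,0,0,0,0,-0.12,0,0,0,0,0,-0.055,0,0,0,0,0,0,0,0,0])

```text
t: 9.07
eef_pos: [0.4111, -0.1052, 0.0212]
orientation: [-3.14, 0.019, 0.009]
contact_force: [-0.7, -0.8, 0.2]
grip_width: 0.0597
gripper_force: 0.0
```

>>> jog_arm(increments=[0,0,0,0,0,0,0,0,0,0,0,0,0,0,0,0,0,0,0,0,0,0,0,0,0,0,0,0,0,0], gripper=-1)

```text
t: 9.7
eef_pos: [0.4108, -0.1056, 0.0217]
orientation: [-3.14, 0.021, 0.008]
contact_force: [0.4, 1.2, 13.8]
grip_width: 0.0301
gripper_force: 38.3
```

>>> jog_arm(increments=[0,0,0.3,0,0,0,0,0,0.3,0,0,0,0,0.2,0.255,0,0,0,0,0.32,0,0,0,0,0,0.3,0,0,0,0,0.2,0.3,0,0,0,0,0.3,0.2,0,0,0,0,0.3,0,0,0,0,0,0.333,0,0,0,0,0,0,0,0,0,0,0,0,0,0,0,0,0])

```text
t: 11.08
eef_pos: [0.5796, 0.0924, 0.1491]
orientation: [-3.14, 0.021, 0.012]
contact_force: [-0.6, 0.5, -1.2]
grip_width: 0.0298
gripper_force: 40.5
```

>>> jog_arm(increments=[0,0,-0.3,0,0,0,0,0,-0.25,0,0,0,0,0,-0.1,0,0,0,0,0,-0.045,0,0,0,0,0,-0.01,0,0,0,0,0,0,0,0,0])

```text
t: 11.82
eef_pos: [0.5807, 0.0925, 0.0442]
orientation: [-3.139, 0.021, 0.009]
contact_force: [-0.2, 0.1, -0.8]
grip_width: 0.0295
gripper_force: 40.5
```

>>> jog_arm(increments=[0,0,-0.01,0,0,0,0,0,0,0,0,0])

```text
t: 12.08
eef_pos: [0.5808, 0.0925, 0.0437]
orientation: [-3.139, 0.021, 0.008]
contact_force: [-6.4, -0.3, 24.8]
grip_width: 0.0301
gripper_force: 43.0
```

>>> jog_arm(increments=[0,0,0,0,0,0,0,0,0,0,0,0,0,0,0,0,0,0,0,0,0.2,0,0,0,0,0,0.3,0,0,0,-0.1,0,0.2,0,0,0,-0.3,0.2,0,0,0,0,-0.3,0.3,0,0,0,0,-0.3,0.3,0,0,0,0,-0.167,0.3,0,0,0,0,0,0.277,-0.1,0,0,-0.005,0,0,0,0,0,0], gripper=0.4)

```text
t: 13.58
eef_pos: [0.4058, 0.3, 0.1308]
orientation: [-3.139, 0.039, 0.012]
contact_force: [-0.2, -1.1, -0.3]
grip_width: 0.0599
gripper_force: 0.0
```

```bash
python3 look.py cyl0
```

```text
top cyl0 [0.577 0.093 0.019] tray [13. 43.] 0.58
top cyl0 [0.564 0.002 0.021] tray [  2. -48.] 0.44
side cyl0 [0.409 0.296 0.003] tray [-158.  244.] 0.51
```

>>> jog_arm(increments=[0,0,-0.33,0,0,0.004,0,0,-0.28,0,0,0,0,0,-0.1,0,0,0,0,0,-0.03,0,0,0,0,0,0,0,0,0])

```text
t: 14.4
eef_pos: [0.4074, 0.2974, 0.0218]
orientation: [-3.139, 0.026, 0.009]
contact_force: [-0.0, 0.6, 0.3]
grip_width: 0.0601
gripper_force: 0.0
```

>>> jog_arm(increments=[0,0,0,0,0,0,0,0,0,0,0,0,0,0,0,0,0,0,0,0,0,0,0,0,0,0,0,0,0,0], gripper=-1)

```text
t: 15.02
eef_pos: [0.4072, 0.2977, 0.0218]
orientation: [-3.139, 0.026, 0.009]
contact_force: [-1.2, -0.8, 13.5]
grip_width: 0.03
gripper_force: 38.4
```

>>> jog_arm(increments=[0,0,0.3,0,0,0,0,0,0.3,0,0,0,0,-0.2,0.255,0,0,0,0,-0.3,0,0,0,0,0,-0.3,0,0,0,0,0.2,-0.3,0,0,0,0,0.3,-0.265,0,0,0,0,0.25,0,0,0,0,0,0.107,0,0,0,0,0,0,0,0,0,0,0,0,0,0,0,0,0])

```text
t: 16.4
eef_pos: [0.5347, 0.0927, 0.1492]
orientation: [-3.14, 0.026, 0.012]
contact_force: [0.3, 0.9, -1.7]
grip_width: 0.03
gripper_force: 40.6
```

>>> jog_arm(increments=[0,0,-0.3,0,0,0,0,0,-0.25,0,0,0,0,0,-0.1,0,0,0,0,0,-0.045,0,0,0,0,0,0,0,0,0])

```text
t: 17.02
eef_pos: [0.5357, 0.0927, 0.0455]
orientation: [-3.139, 0.026, 0.01]
contact_force: [1.0, -0.1, -0.9]
grip_width: 0.0297
gripper_force: 40.6
```

>>> jog_arm(increments=[0,0,-0.01,0,0,0,0,0,-0.008,0,0,0,0,0,0,0,0,0])

```text
t: 17.4
eef_pos: [0.536, 0.0927, 0.0437]
orientation: [-3.139, 0.026, 0.008]
contact_force: [-5.9, 0.6, 24.2]
grip_width: 0.0297
gripper_force: 43.1
```

>>> jog_arm(increments=[0,0,0,0,0,0,0,0,0,0,0,0,0,0,0,0,0,0,0,0,0.2,0,0,0,0,0,0.3,0,0,0,0,0,0.33,0,0,0,0,0,0.33,0,0,0,0,0,0.3,0,0,0,0.3,0,0,0,0,0,0.3,0,0,0,0,0,0.3,0,0,0,0,0,0.2,0,0,0,0,0,0,0,0,0,0,0], gripper=0.4)

```text
t: 19.02
eef_pos: [0.7013, 0.092, 0.2596]
orientation: [-3.14, 0.027, 0.013]
contact_force: [-0.6, -1.3, -0.8]
grip_width: 0.06
gripper_force: 0.0
```

```bash
python3 look.py cyl0 cover_left_front cover_right_front
python3 - <<'E'
from station import ctrl
import cv2,numpy as np
a=ctrl.grab_frame("top")[140:240,140:360]
b=ctrl.grab_frame("side")[130:270,160:350]
cv2.imwrite("pics/t2.png",cv2.resize(a,None,fx=3.5,fy=3.5,interpolation=2))
E
```

```text
top cyl0 [0.565 0.005 0.023] tray [  2. -45.] 0.53
top cover_right_front [0.645 0.006 0.163] tray [ 83. -43.] 0.74
side cyl0 [0.578 0.091 0.023] tray [14. 41.] 0.69
side cyl0 [0.536 0.093 0.024] tray [-28.  42.] 0.6
side cyl0 [0.564 0.008 0.024] tray [  2. -42.] 0.58
side cover_left_front [0.649 0.095 0.163] tray [85. 46.] 0.71
side cover_right_front [0.64  0.008 0.163] tray [ 77. -41.] 0.55
```

View pics/t2.png

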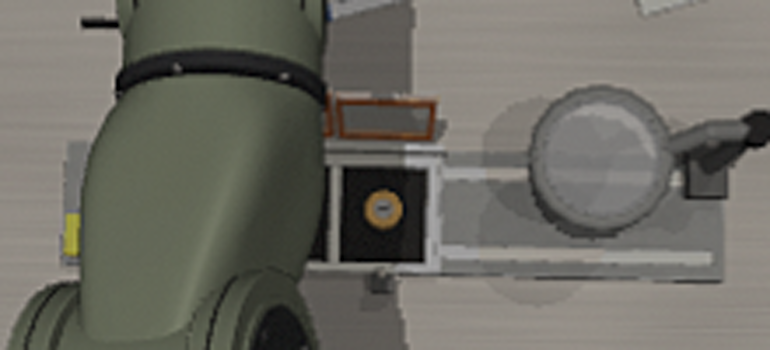

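>>> jog_arm(increments=[0,0,-0.3,0,0,0,0,0,-0.3,0,0,0,0,0,-0.2,0,0,0,0,0,0,0,0,0,0,0,0,0,0,0], gripper=-1)

```text
t: 20.15
eef_pos: [0.7011, 0.0926, 0.1428]
orientation: [-3.14, 0.026, 0.008]
contact_force: [-0.8, -0.2, 0.7]
grip_width: -0.0001
gripper_force: 0.0
```

>>> jog_arm(increments=[-0.15,0,0,0,0,0,-0.1,0,0,0,0,0,-0.1,0,0,0,0,0,-0.1,0,0,0,0,0,-0.1,0,0,0,0,0,-0.1,0,0,0,0,0,-0.1,0,0,0,0,0])

```text
t: 21.02
eef_pos: [0.5883, 0.0927, 0.1428]
orientation: [-3.139, 0.026, 0.007]
contact_force: [1.1, -0.9, -0.9]
grip_width: 0.0001
gripper_force: 0.0
```

Continue the arc down.

>>> jog_arm(increments=[-0.1,0,-0.03,0,0,0,-0.1,0,-0.07,0,0,0,-0.08,0,-0.1,0,0,0,-0.05,0,-0.12,0,0,0,-0.05,0,-0.08,0,0,0,0,0,0,0,0,0])

```text
t: 21.78
eef_pos: [0.5314, 0.0927, 0.0819]
orientation: [-3.139, 0.026, 0.009]
contact_force: [-0.7, 0.9, -0.1]
grip_width: 0.0003
gripper_force: 0.0
```

Run:
```python
from station import ctrl
import cv2,numpy as np
b=ctrl.grab_frame("side")[130:270,160:350]
cv2.imwrite("pics/s3.png",cv2.resize(b,None,fx=4,fy=4,interpolation=2))
```

```text
(no output)
```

View pics/s3.png

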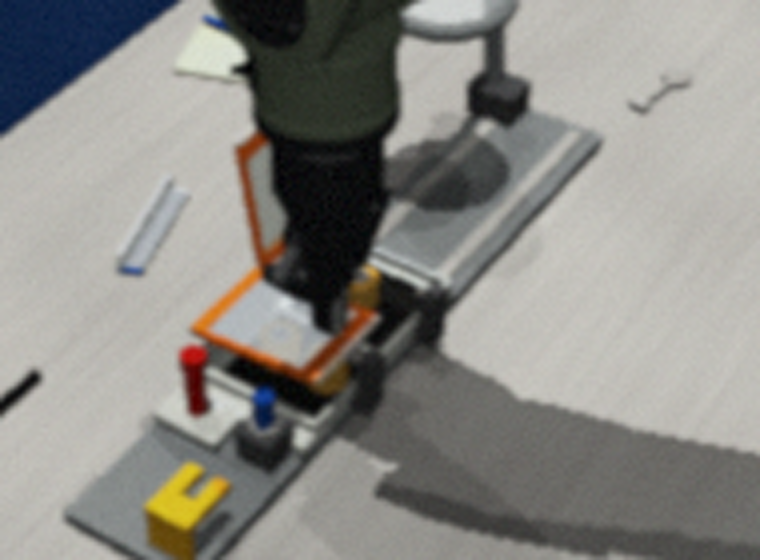

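The left cover (crop px (290,320)) is nearly down under the fingertips. Press next.

>>> jog_arm(increments=[-0.03,0,-0.02,0,0,0,0,0,-0.03,0,0,0,0,0,-0.03,0,0,0,0,0,0,0,0,0])

```text
t: 22.32
eef_pos: [0.5265, 0.0926, 0.0688]
orientation: [-3.14, 0.026, 0.011]
contact_force: [1.1, -0.2, 1.2]
grip_width: 0.0002
gripper_force: 0.0
```

>>> jog_arm(increments=[0,0,-0.02,0,0,0,0,0,-0.015,0,0,0,0,0,0,0,0,0])

```text
t: 22.7
eef_pos: [0.5264, 0.0926, 0.0637]
orientation: [-3.14, 0.026, 0.011]
contact_force: [0.7, 0.0, 0.1]
grip_width: 0.0002
gripper_force: 0.0
```

>>> jog_arm(increments=[0,0,-0.012,0,0,0,0,0,-0.008,0,0,0,0,0,0,0,0,0])

```text
t: 23.08
eef_pos: [0.5266, 0.0926, 0.0617]
orientation: [-3.139, 0.026, 0.01]
contact_force: [-5.4, -0.5, 22.5]
grip_width: 0.0
gripper_force: 11.5
```

>>> jog_arm(increments=[0,0,0.3,0,0,0,0,0,0.33,0,0,0,0,0,0.33,0,0,0,0,0,0.33,0,0,0,0.3,-0.15,0,0,0,0,0.3,-0.15,0,0,0,0,0.3,-0.15,0,0,0,0,0.26,-0.115,0,0,0,0,0,0,-0.3,0,0,0,0,0,-0.3,0,0,0,0,0,-0.15,0,0,0,0,0,0,0,0,0])

```text
t: 24.58
eef_pos: [0.6998, 0.0079, 0.1405]
orientation: [-3.14, 0.026, 0.015]
contact_force: [-0.2, 0.2, 0.1]
grip_width: 0.0002
gripper_force: 0.0
```

>>> jog_arm(increments=[-0.15,0,0,0,0,0,-0.1,0,0,0,0,0,-0.1,0,0,0,0,0,-0.1,0,0,0,0,0,-0.1,0,0,0,0,0,-0.1,0,0,0,0,0,-0.1,0,0,0,0,0,0,0,0,0,0,0])

```text
t: 25.58
eef_pos: [0.5883, 0.0079, 0.1433]
orientation: [-3.139, 0.026, 0.008]
contact_force: [0.5, -0.5, 0.8]
grip_width: -0.0001
gripper_force: 0.0
```

>>> jog_arm(increments=[-0.1,0,-0.03,0,0,0,-0.1,0,-0.07,0,0,0,-0.08,0,-0.1,0,0,0,-0.05,0,-0.12,0,0,0,-0.05,0,-0.08,0,0,0,-0.03,0,-0.02,0,0,0,0,0,-0.03,0,0,0,0,0,-0.03,0,0,0,0,0,-0.02,0,0,0,0,0,-0.015,0,0,0,0,0,0,0,0,0])

```text
t: 26.95
eef_pos: [0.5265, 0.0078, 0.0645]
orientation: [-3.14, 0.026, 0.011]
contact_force: [0.4, 0.3, 0.5]
grip_width: -0.0002
gripper_force: 0.0
```

>>> jog_arm(increments=[0,0,-0.012,0,0,0,0,0,-0.008,0,0,0,0,0,0,0,0,0])

```text
t: 27.32
eef_pos: [0.5266, 0.0078, 0.0622]
orientation: [-3.139, 0.026, 0.01]
contact_force: [-4.1, 0.2, 14.1]
grip_width: -0.0
gripper_force: 7.8
```

>>> jog_arm(increments=[0,0,-0.006,0,0,0,0,0,0,0,0,0,0,0,0.3,0,0,0,0,0,0.3,0,0,0,-0.2,0,0.2,0,0,0,-0.3,0.1,0,0,0,0,-0.2,0.2,0,0,0,0,0,0.3,0,0,0,0,0,0.3,0,0,0,0,0,0.3,0,0,0,0,0,0,0,0,0,0], gripper=0)

```text
t: 28.7
eef_pos: [0.4209, 0.1908, 0.1804]
orientation: [-3.139, 0.018, 0.011]
contact_force: [0.0, -0.6, -0.4]
grip_width: 0.0425
gripper_force: 0.0
```

```bash
python3 look.py cyl0 cover_left_front cover_right_front pin bore notch handle_top
python3 - <<'E'
from station import ctrl
import cv2,numpy as np
a=ctrl.grab_frame("top")[150:240,140:280]
b=ctrl.grab_frame("side")[130:270,160:350]
r=lambda i:cv2.resize(i,(390,500 if 0 else int(i.shape[0]*390/i.shape[1])),interpolation=2)
a,b=r(a),r(b);h=max(a.shape[0],b.shape[0])
pad=lambda i:cv2.copyMakeBorder(i,0,h-i.shape[0],0,0,0)
cv2.imwrite("pics/s4.png",np.hstack([pad(a),pad(b)]))
E
```

```text
top cover_right_front [0.513 0.004 0.049] tray [-49. -47.] 0.77
top cover_right_front [0.623 0.092 0.051] tray [59. 43.] 0.21
top pin [0.533 0.169 0.039] tray [-32. 118.] 0.57
top bore [0.534 0.169 0.042] tray [-30. 119.] 0.84
top notch [ 0.49  -0.417 -0.002] tray [ -67. -468.] 0.74
top notch [0.535 0.25  0.05 ] tray [-31. 200.] 0.62
top notch [0.626 0.091 0.052] tray [63. 41.] 0.57
top handle_top [0.597 0.17  0.078] tray [ 32. 120.] 0.61
side cyl0 [0.533 0.093 0.022] tray [-30.  43.] 0.5
side cover_left_front [0.515 0.094 0.052] tray [-48.  43.] 0.86
side cover_left_front [0.539 0.169 0.042] tray [-26. 118.] 0.55
side cover_right_front [0.626 0.09  0.05 ] tray [62. 41.] 0.57
side pin [0.537 0.174 0.038] tray [-28. 124.] 0.62
side bore [0.533 0.167 0.042] tray [-32. 117.] 0.67
side notch [0.536 0.254 0.052] tray [-30. 204.] 0.89
side notch [0.623 0.094 0.05 ] tray [60. 45.] 0.23
side handle_top [0.597 0.17  0.073] tray [ 33. 121.] 0.85
```

View pics/s4.png

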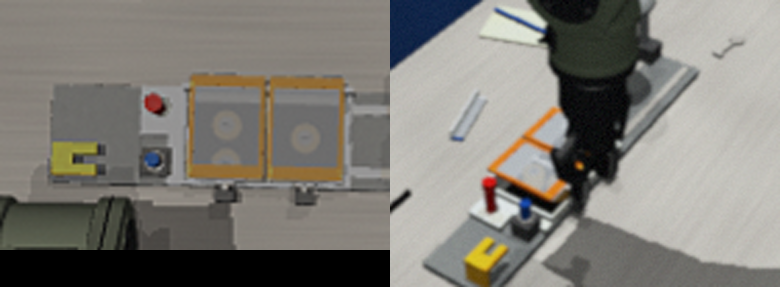

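Top view: both covers lie flat, with cylinders visible under them at crop px (227,125), (227,155) and (305,138). The pin is in the boss at (152,160). Front points read at z≈0.05, so both covers are shut. Pin next.

>>> jog_arm(increments=[0.3,0,0,0,0,0,0.3,-0.1,0,0,0,0,0.161,-0.035,0,0,0,0,0,0,-0.3,0,0,0,0,0,-0.3,0,0,0,0,0,-0.15,0,0,0,0,0,-0.05,0,0,0,0,0,0,0,0,0])

```text
t: 30.6
eef_pos: [0.5357, 0.1675, 0.061]
orientation: [-3.14, 0.026, 0.011]
contact_force: [-0.5, -0.0, 0.1]
grip_width: 0.0427
gripper_force: 0.0
```

>>> jog_arm(increments=[0,0.018,-0.03,0,0,0,0,0,0,0,0,0])

```text
t: 30.85
eef_pos: [0.5357, 0.1707, 0.0565]
orientation: [-3.139, 0.025, 0.01]
contact_force: [0.3, 0.1, 0.1]
grip_width: 0.0431
gripper_force: 0.0
```

>>> jog_arm(increments=[0,0,0,0,0,0,0,0,0,0,0,0,0,0,0,0,0,0,0,0,0,0,0,0,0,0,0,0,0,0], gripper=-1)

```text
t: 31.48
eef_pos: [0.5358, 0.1703, 0.0566]
orientation: [-3.139, 0.026, 0.01]
contact_force: [-1.1, 0.5, 6.0]
grip_width: 0.0145
gripper_force: 38.9
```

>>> jog_arm(increments=[0,0,0.06,0,0,0,0,0,0.08,0,0,0,0,0,0.08,0,0,0,0,0,0.08,0,0,0,0,0,0,0,0,0])

```text
t: 32.1
eef_pos: [0.536, 0.1705, 0.1022]
orientation: [-3.139, 0.026, 0.009]
contact_force: [0.6, 0.4, -0.8]
grip_width: 0.0141
gripper_force: 39.0
```

```bash
python3 look.py pin notch bore
python3 - <<'E'
from station import ctrl
import cv2,numpy as np
b=ctrl.grab_frame("side")[190:280,170:290]
cv2.imwrite("pics/s5.png",cv2.resize(b,None,fx=5,fy=5,interpolation=2))
E
```

```text
top bore [0.533 0.168 0.041] tray [-32. 118.] 0.76
side pin [0.534 0.173 0.083] tray [-30. 123.] 0.43
side notch [0.535 0.256 0.05 ] tray [-31. 205.] 0.56
side bore [0.538 0.166 0.039] tray [-26. 116.] 0.78
```

View pics/s5.png

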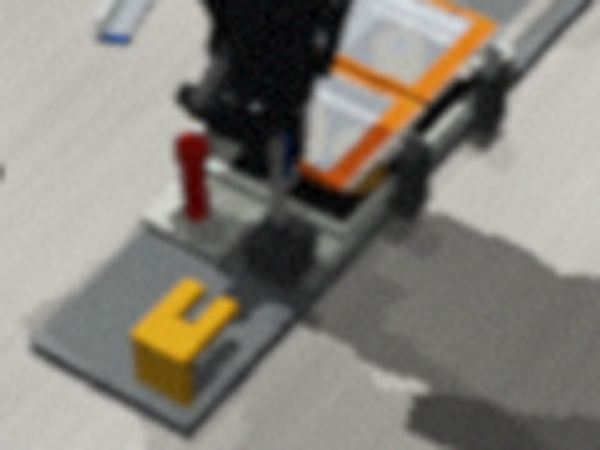

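Side crop: pin held upright (px (280,165)), shank clear of the boss at (280,245); the notch is at (200,300), open toward the tray.

>>> jog_arm(increments=[0.002,0.1,0,0,0,0,0.002,0.16,0,0,0,0,0,0,-0.1,0,0,0,0,0,-0.1,0,0,0,0,0,-0.025,0,0,0,0,0,0,0,0,0])

```text
t: 33.3
eef_pos: [0.5363, 0.2088, 0.0673]
orientation: [-3.14, 0.027, 0.011]
contact_force: [-0.3, 0.3, 0.1]
grip_width: 0.0146
gripper_force: 39.1
```

>>> jog_arm(increments=[0,0.06,0.012,0,0,0,0.002,0.06,0,0,0,0,0,0.04,0,0,0,0,0,0,0,0,0,0])

```text
t: 33.8
eef_pos: [0.5364, 0.2339, 0.0693]
orientation: [-3.14, 0.025, 0.011]
contact_force: [0.1, 0.7, -0.0]
grip_width: 0.0147
gripper_force: 39.1
```

```bash
python3 look.py pin notch
python3 - <<'E'
from station import ctrl
import cv2,numpy as np
b=ctrl.grab_frame("side")[200:280,170:270]
cv2.imwrite("pics/s6.png",cv2.resize(b,None,fx=6,fy=6,interpolation=2))
E
```

```text
top pin [0.626 0.007 0.05 ] tray [ 64. -43.] 0.26
top pin [0.513 0.007 0.049] tray [-50. -43.] 0.23
top notch [0.53  0.254 0.048] tray [-36. 203.] 0.78
top notch [0.567 0.054 0.019] tray [4. 4.] 0.58
side pin [0.536 0.234 0.052] tray [-30. 184.] 0.54
side notch [0.534 0.254 0.053] tray [-31. 203.] 0.92
```

View pics/s6.png

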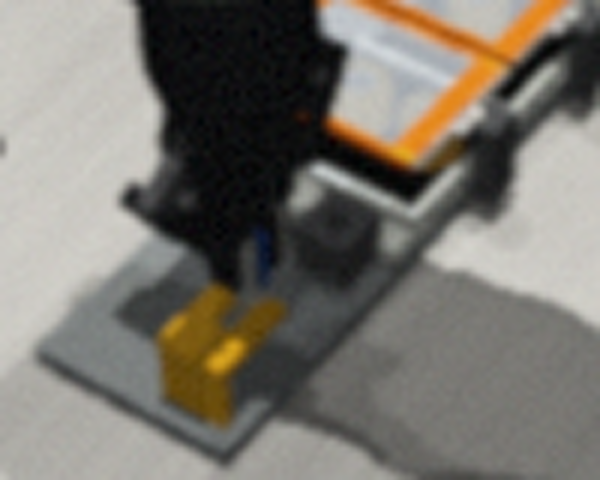

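Pin (px (262,255)) is lined up with the slot mouth at (245,305), no lateral force.

>>> jog_arm(increments=[0,0.025,0,0,0,0,0,0.025,0,0,0,0,0,0,0,0,0,0])

```text
t: 34.52
eef_pos: [0.5365, 0.2412, 0.0692]
orientation: [-3.139, 0.025, 0.011]
contact_force: [0.3, 0.2, -0.2]
grip_width: 0.0142
gripper_force: 39.1
```

>>> jog_arm(increments=[0,0.03,0,0,0,0,0,0.025,0,0,0,0,0,0,0,0,0,0])

```text
t: 34.9
eef_pos: [0.5364, 0.2494, 0.0692]
orientation: [-3.14, 0.025, 0.011]
contact_force: [0.4, -0.9, -0.6]
grip_width: 0.0144
gripper_force: 39.1
```

>>> jog_arm(increments=[0,0,-0.01,0,0,0,0,0,-0.007,0,0,0,0,0,0,0,0,0])

```text
t: 35.28
eef_pos: [0.5366, 0.2489, 0.0667]
orientation: [-3.14, 0.026, 0.011]
contact_force: [-0.7, 0.2, 0.4]
grip_width: 0.0144
gripper_force: 39.1
```

>>> jog_arm(increments=[0,0,-0.008,0,0,0,0,0,0,0,0,0])

```text
t: 35.52
eef_pos: [0.5367, 0.249, 0.0665]
orientation: [-3.139, 0.026, 0.01]
contact_force: [-5.8, -2.6, 19.4]
grip_width: 0.0148
gripper_force: 41.1
```

>>> jog_arm(increments=[0,0,0.005,0,0,0,0,0,0,0,0,0,0,0,0,0,0,0,0,0,0,0,0,0,0,0,0.1,0,0,0,0,0,0.2,0,0,0,0,0,0.3,0,0,0,0,0,0.3,0,0,0,0.2,-0.25,0,0,0,0,0.184,-0.28,0,0,0,0,0,0,0,0,0,0], gripper=0)

```text
t: 36.9
eef_pos: [0.5956, 0.1655, 0.2023]
orientation: [-3.141, 0.034, 0.008]
contact_force: [-0.4, 0.7, -0.2]
grip_width: 0.0426
gripper_force: 0.0
```

```bash
python3 look.py pin notch handle_top cyl0
python3 - <<'E'
from station import ctrl
import cv2,numpy as np
b=ctrl.grab_frame("side")[200:280,170:270]
cv2.imwrite("pics/s7.png",cv2.resize(b,None,fx=6,fy=6,interpolation=2))
E
```

```text
top handle_top [0.599 0.172 0.077] tray [ 35. 123.] 0.65
side pin [0.537 0.254 0.047] tray [-29. 204.] 0.62
side notch [0.536 0.255 0.053] tray [-30. 205.] 0.95
side handle_top [0.595 0.171 0.079] tray [ 30. 121.] 0.74
side handle_top [0.624 0.004 0.06 ] tray [ 62. -45.] 0.53
side cyl0 [0.539 0.095 0.023] tray [-25.  45.] 0.49
```

View pics/s7.png

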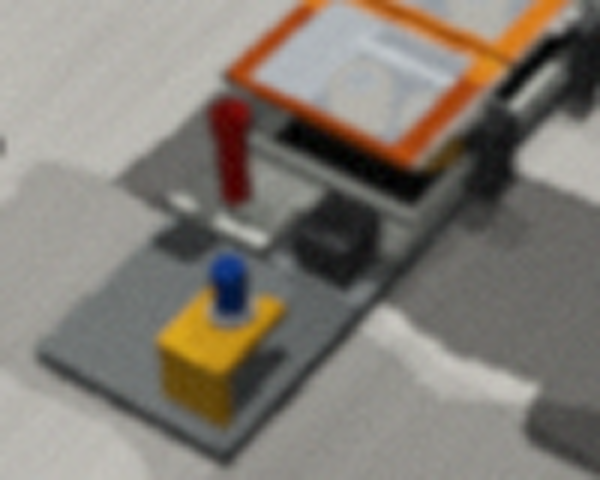

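Pin hangs upright in the slot (px (230,285)), collar on the yellow plate. Now the handle.

>>> jog_arm(increments=[0,0.03,0,0,0,0,0,0,-0.3,0,0,0,0,0,-0.3,0,0,0,0,0,-0.2,0,0,0,0,0,-0.1,0,0,0,0,0,0,0,0,0])

```text
t: 38.2
eef_pos: [0.5941, 0.1741, 0.0661]
orientation: [-3.14, 0.026, 0.012]
contact_force: [-0.1, -0.1, 0.8]
grip_width: 0.0424
gripper_force: 0.0
```

>>> jog_arm(increments=[0,0,0,0,0,0,0,0,0,0,0,0,0,0,0,0,0,0,0,0,0,0,0,0,0,0,0,0,0,0], gripper=-1, squeeze=25)

```text
t: 38.83
eef_pos: [0.5947, 0.1697, 0.0679]
orientation: [3.138, -0.03, -0.009]
contact_force: [-4.7, -24.0, 8.9]
grip_width: 0.0186
gripper_force: 25.8
```

>>> jog_arm(increments=[0,-0.04,0,0,0,0,-0.001,-0.08,0,0,0,0,-0.001,-0.08,0,0,0,0,-0.001,-0.08,0,0,0,0,-0.001,-0.08,0,0,0,0,-0.001,-0.08,0,0,0,0,-0.001,-0.08,0,0,0,0,-0.001,-0.08,0,0,0,0,-0.001,-0.08,0,0,0,0,-0.001,-0.08,0,0,0,0,-0.001,-0.08,0,0,0,0,-0.001,-0.08,0,0,0,0,-0.001,-0.08,0,0,0,0,-0.001,-0.05,0,0,0,0,0,-0.02,0,0,0,0,0,0,0,0,0,0])

```text
t: 40.83
eef_pos: [0.5927, 0.0133, 0.0679]
orientation: [-3.14, 0.026, 0.008]
contact_force: [-1.4, -1.7, 7.7]
grip_width: 0.0186
gripper_force: 25.0
```

>>> jog_arm(increments=[-0.001,-0.04,0,0,0,0,0,-0.025,0,0,0,0,0,-0.012,0,0,0,0,0,0,0,0,0,0])

```text
t: 41.32
eef_pos: [0.5926, 0.0021, 0.0679]
orientation: [-3.139, 0.026, 0.008]
contact_force: [-2.9, 0.8, 7.1]
grip_width: 0.0185
gripper_force: 25.0
```

>>> jog_arm(increments=[0,-0.012,0,0,0,0,0,-0.008,0,0,0,0,0,0,0,0,0,0])

```text
t: 41.7
eef_pos: [0.5925, -0.0007, 0.0679]
orientation: [-3.139, 0.026, 0.008]
contact_force: [-3.4, 2.1, 6.7]
grip_width: 0.0187
gripper_force: 25.1
```

>>> jog_arm(increments=[0,0,0,0,0,0,0,0,0,0,0,0,0,0,0,0,0,0,0,0,0.1,0,0,0,0,0.1,0.3,0,0,0,0,0.1,0.3,0,0,0,-0.3,0.1,0.2,0,0,0,-0.3,0.2,0,0,0,0,-0.3,0.2,0,0,0,0,0,0.3,0,0,0,0,0,0.3,0,0,0,0,0,0.3,0,0,0,0,0,0,0,0,0,0], gripper=0)

```text
t: 43.32
eef_pos: [0.4564, 0.2421, 0.2017]
orientation: [-3.138, 0.019, 0.011]
contact_force: [1.5, -1.7, -0.3]
grip_width: 0.0428
gripper_force: 0.0
```

```bash
python3 look.py pin handle_top cyl0 cover_left_front cover_right_front tray_floor
python3 - <<'E'
from station import ctrl
import cv2,numpy as np
a=ctrl.grab_frame("top")[140:240,140:360]
cv2.imwrite("pics/t8.png",cv2.resize(a,None,fx=3.5,fy=3.5,interpolation=2))
E
```

```text
top pin [0.534 0.247 0.048] tray [-32. 196.] 0.46
top handle_top [0.591 0.001 0.076] tray [ 29. -49.] 0.58
top handle_top [0.724 0.238 0.   ] tray [159. 190.] 0.44
top cover_left_front [ 0.511 -0.075  0.052] tray [ -51. -126.] 0.77
top cover_right_front [ 0.513 -0.161  0.05 ] tray [ -48. -211.] 0.79
top tray_floor [ 0.563 -0.122  0.023] tray [   2. -172.] 0.75
side pin [0.536 0.251 0.05 ] tray [-29. 201.] 0.56
side handle_top [ 0.595 -0.002  0.076] tray [ 33. -51.] 0.57
side cover_left_front [ 0.511 -0.076  0.054] tray [ -50. -127.] 0.74
side cover_right_front [ 0.508 -0.16   0.052] tray [ -53. -211.] 0.95
side cover_right_front [0.533 0.256 0.051] tray [-33. 205.] 0.72
side tray_floor [ 0.561 -0.12   0.023] tray [   0. -170.] 0.82
```

View pics/t8.png

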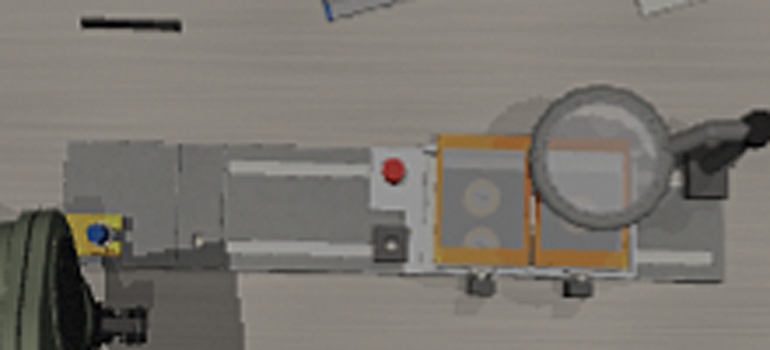

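The tray is at the far stop (handle at crop px (393,172), travel ≈0.17 m). The covers are shut over the cylinders, the pin is in the notch at (98,233), and the robot is clear.

```bash
python3 -c "
from station import ctrl
print(ctrl.close_job())"
```

```text
the job is handed in; nothing more can be done
None
```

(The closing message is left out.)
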